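# Hold the detector carriage against its stop for clamping

## Robot

A 7-joint arm with a two-finger parallel gripper is mounted at the origin on the work surface. World frame = base frame: x ahead of the robot, y to its left, z up, the work surface at z = 0. Lengths are in m, angles in degrees, forces in N, time in s.
With the tool pointing down it reaches from about 0.425 to 1.025 m from the base axis. Payload 9.4 kg.
Tool frame: the origin (TCP) lies on the front face of the gripper's body, between the roots of the fingers; the fingertips stand 84 mm ahead of it and the grasp point (between the pads) lies 65 mm ahead of it; z points along the fingers, y is the direction in which the jaws open and shut (so a half turn about z gives the same grasp; the last joint's range is limited). The gripper opens to 93 mm and grips with 3 to 60 N. Pads are 15 mm wide; open, the fingers measure 128 mm over their backs; the gripper's body (75 mm by 188 mm) begins 65 mm behind the grasp point.
Start: joints at [69.059, 34.337, -0.143, 91.639, 0.103, 54.024, -4.572], TCP at [0.206, -0.695, 0.303] pointing down, gripper open.
Joint ranges: [-147.43, 147.43], [-19.82, 112.94], [-74.19, 73.91], [6.32, 146.72], [-59.91, 239.91], [6.04, 106.73], [-150.56, 150.56]. Speed limits (degrees/s): [127.2, 127.2, 172.46, 172.46, 180, 180, 180].

## Interface

Orientations are given as a 3x3 rotation matrix whose columns are the frame's x, y, z axes.
In Python, from cell import robot gives the robot as it stands.
- The arm moves only by the tool jog_arm, never from a script. Its argument "moves" is a list of rows, each a list of 2 entries, a list of its own where there are three numbers: the shift along the world's x, y, z as a fraction of full scale, then the turn about the world's z as a fraction of full scale. A call has 1 to 12 rows; each row is the pose to reach, as a shift and turn from the pose measured when the call began; what a row does not reach only later rows make up. Full scale, the value 1, is 0.2 m for a shift and 45 degrees for a turn. A row lasts 1/10 s, in which the tool goes at most 50 mm and 8.59 degrees, less where a joint would pass 70% of its speed; a pose out of reach is approached as far as the arm can. A call with a number of a shift or a turn outside -1 to 1 is refused whole. A call with a gripper value outside its range is refused whole. "gripper" is the opening, from 0 (shut) to 1 (fully open), set as the call begins (left out, the last holds). The fingers move at their own pace and stop on an object; "newtons" is the grip in N (left out, the last holds). Time passes only in rows, so rows that repeat a pose let the fingers close. It gives the time, the measured TCP pose, the force and the opening at its end, in the units of the state.
- robot.state(): the state, without advancing time (a new reading comes with each control period).
- robot.grab_frame(name): name is "scene" or "side" or "wrist"; returns a dict with "color" (480x640x3 uint8, red, green, blue), "range_z" (480x640 float32, m along the optical axis (not along the pixel's ray), 0 where there is no reading), "intrinsics" (3x3 intrinsics, pixels), "eye" and "attitude" of the camera in the world. Camera axes: x right, y up, looking along -z (the intrinsics and any distortion apply to the point x, -y, -z); pixel columns grow to the right and rows downward; lengths in m; the calibration is good to about 2 mm. A picture is of the moment at which its call begins.
- robot.sign_off(): hands the job in, once; it reports no verdict.
The state is a dict: "time_s": time; "joint_pos": joint angles; "dq": joint speeds; "joint_efforts": joint torques, N m; "tool_pos": TCP position; "tcp_rot": TCP orientation; "ft_force": force on the tool from outside, world axes, zero at the start; "torque": the same for the moment, N m; "gripper_width": finger opening in m.
Only numpy, scipy, OpenCV 4.12 (cv2) and the standard library are available. Lean on these libraries where they do the work, as an engineer would, in place of code of your own. Each camera call takes 0.05 s, during which the arm holds its last target.

## Task

Fit the detector (the carriage with the tube, not the one with the slit plate) onto the diffractometer's detector arm: set its foot down in the channel, tube window towards the centre post, and then ease it along until the foot meets the stop squarely. Keep pressing it against the stop with a steady 10 N or so (between 5 and 15 N; do not ram it) and, once the push has been steady for a second or two, finish while still holding and pushing, so that I can tighten the thumbscrew. Do not swing the detector arm from its angle, knock the glass dome, or disturb the screwdriver and the other things in the tray.

Things in the scene. Friction and masses are not known exactly. Their poses are not given: they have to be found in the camera images.
- detector: Loose detector carriage, 0.3 to 0.4 kg, standing in the tray. Origin on the foot's underside; +x the way the tube's window looks, z up. Aluminium foot x -40 to +28 mm, 42 wide (y), 28 high. Upright aluminium plate x +14 to +22, 60 wide, z 28 to 82. Through it along x, axis at z 52, a black housing behind (see detector_housing) and a grey tube with the window in front, 25 mm diameter, x +22 to +60.
- detector_housing (a point): Centre of the detector's black cylindrical housing, on its axis, at (-11, 0, 52) mm in the detector's frame (same axes). The housing is 34 mm in diameter and 50 mm long, x -36 to +14 in the detector's frame; it is gripped across y from above. A socket sticks out 6 mm at its rear end.
- foot_front (a point): Middle of the lower front edge of the detector's foot, at (+28, 0, 0) mm in the detector's frame. The foot's front face, 42 x 28 mm, is what meets the stop. The slide is smooth (friction coefficient 0.2 to 0.3): it rubs with about 1 N under the detector's own weight, more if it is also pressed down, and the stop gets the push less this friction.
- stop_face (a point): Middle of the stop's working face at the level of the channel's bed, on the diffractometer's arm. +x runs along the channel towards the stop and centre post (the way to push), z up. The channel lies at negative x: flat bed, two cream walls 50 mm apart (4 mm play each side of the foot) and 18 mm high from x -117 to -5 mm, flaring out to the open outer end at x -130. Bed 64 mm above the table.
- stop: The stop: rigid steel bar across the channel, 10 x 50 x 28 mm high. Origin and axes as stop_face. The clamp's brass thumbscrew head, 17 mm across, stands 28 mm out from the +y wall's inner face, at x -37 mm from the stop face, no higher than the wall top.
- channel_end (a point): Middle of the outer, open end of the detector arm, on the bed, 130 mm out from the stop face. The arm turns about the goniometer axis at the centre post but is held at its angle by friction (3 N m: about 15 N sideways at the outer end would move it).
- source_dome: Clear glass source dome on the diffractometer, 76 mm diameter, top 162 mm above the table, brass collimator towards the post. Origin at the middle of the dome's base, 180 mm beyond the stop face when the arm points straight away from it. Fragile.
- slit_carriage: Bystander in the tray: same foot as the detector (68 x 42 x 28 mm), with a thin upright plate that has a slit, 80 mm tall in all, no tube. Origin on its underside.
- sample_post: Bystander in the tray: small turned steel post, 34 mm base, 36 mm tall. Origin on its underside.
- crystal_box: Bystander in the tray: small flat box, 34 x 52 x 25 mm. Origin on its underside.
- screwdriver: Bystander on the bench between tray and diffractometer: screwdriver, 170 mm long, lying roughly along the robot's x. Origin under its middle.
Not all that is in view belongs to the job. Leave any green or red look-alike of the detector alone.

How it is judged:
By the outcome, as a careful person would: the job done as asked, in the order asked, and still so for the second after the job is handed in, while the arm keeps its last pose, push and grip.
It also fails if it takes over 58 s, if anything falls off the work surface, if the arm or the gripper's body presses on something with over 40 N, if the wrist force passes 120 N, or if a joint passes its speed limit or range.

## Working session

There is one attempt and no reset: what is moved stays moved. The work goes in short steps, Python scripts to look and compute and a tool call to move; the robot and the scene stay as the last step left them, time stands still between calls to the robot, and variables do not carry over. Pictures are saved under pics/ and viewed, and the job is handed in when it is done.

Besides the shell and the picture viewer there is one more tool, called after "Call:" in YAML: its name, and indented under it one key for each argument. jog_arm: Moves the arm, as the interface text tells. Its arguments: {"type":"object","properties":{"moves":{"type":"array","items":{"type":"array"}},"gripper":{"type":"number"},"newtons":{"type":"number"}},"required":["moves"]}

```bash
mkdir -p pics; ls; cat > h.py <<'E'
import numpy as np,cv2
from cell import robot
def grab(n,tag):
    f=robot.grab_frame(n); np.savez(f'pics/{tag}.npz',**{k:np.array(v) for k,v in f.items()})
    cv2.imwrite(f'pics/{tag}.png',f['color'][:,:,::-1]); return f
def load(tag): return dict(np.load(f'pics/{tag}.npz'))
def cloud(f):
    K=f['intrinsics'];d=f['range_z'];v,u=np.mgrid[0:480,0:640]
    x=(u-K[0,2])/K[0,0]*d;y=(v-K[1,2])/K[1,1]*d
    P=np.stack([x,-y,-d],-1)@np.array(f['attitude']).T+np.array(f['eye'])
    P[d<=0]=np.nan; return P
E
python3 - <<'E'
from h import *
print(robot.state())
for n in ['scene','side','wrist']:
    f=grab(n,n+'0'); print(n,f['eye'],f['attitude'],f['intrinsics'],[k for k in f])
E
```

```text
pics
{'time_s': 0.0, 'joint_pos': array([69.06005588, 34.38301507, -0.1465856 , 91.68084751,  0.10344855,
       54.02386163, -4.57142272]), 'dq': array([-0.04300046, -0.02512133,  0.02833619, -0.14513085,  0.07064906,
       -0.10589872, -0.01743737]), 'joint_efforts': array([-6.27969021e-04, -7.65049052e+01,  1.49729423e+00, -2.52342921e+01,
       -5.24703995e-02,  1.69343763e-02,  1.43846269e-04]), 'tool_pos': array([ 0.20635949, -0.69463384,  0.30187911]), 'tcp_rot': array([[ 9.58569523e-01,  2.84858123e-01, -5.64640804e-04],
       [ 2.84858649e-01, -9.58568480e-01,  1.42077379e-03],
       [-1.36527923e-04, -1.52275327e-03, -9.99998831e-01]]), 'ft_force': array([ 0.02069666, -0.03860668,  0.12624676]), 'torque': array([ 0.03477668, -0.04624675, -0.01376854]), 'gripper_width': 0.09319038182630986}
scene [0.93057712 0.57817893 0.57691693] [[-0.84163884 -0.31122184  0.44134457]
 [ 0.53990233 -0.50341184  0.67459765]
 [ 0.01222856  0.80605054  0.59172036]] [[436.43647526   0.         326.16054473]
 [  0.         436.43647526 238.42054843]
 [  0.           0.           1.        ]] ['color', 'range_z', 'intrinsics', 'eye', 'attitude']
side [ 0.42600523 -1.20820444  0.80504428] [[ 0.99548651  0.0648349  -0.06930401]
 [-0.09282459  0.51318997 -0.85324067]
 [-0.01975365  0.85582269  0.51689197]] [[612.83659567   0.         312.04954087]
 [  0.         612.83659567 248.9190275 ]
 [  0.           0.           1.        ]] ['color', 'range_z', 'intrinsics', 'eye', 'attitude']
wrist [ 0.28267764 -0.67154243  0.38384419] [[ 0.28462598  0.9199519   0.2695859 ]
 [-0.9586378   0.27351254  0.07876838]
 [-0.00127201 -0.28085476  0.95974944]] [[423.64542787   0.         318.13952075]
 [  0.         423.64542787 241.18509808]
 [  0.           0.           1.        ]] ['color', 'range_z', 'intrinsics', 'eye', 'attitude']
```

View pics/scene0.png

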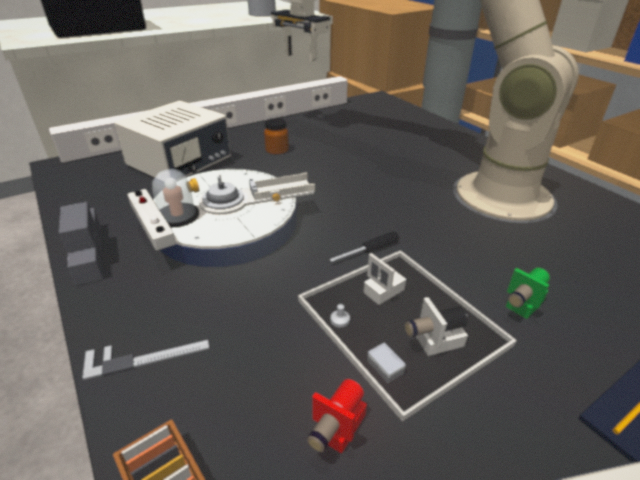

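View pics/side0.png

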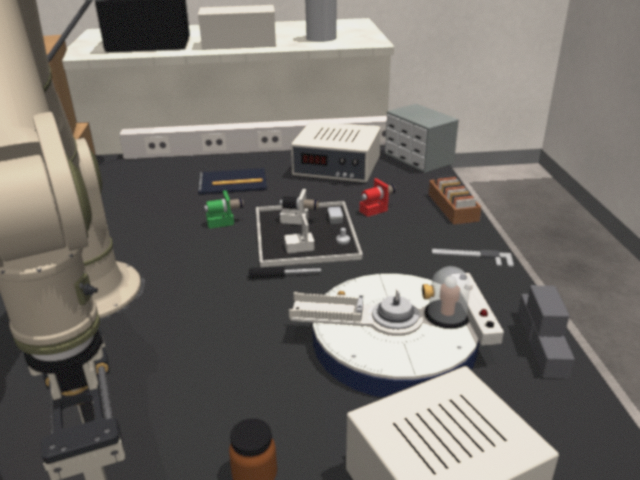

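View pics/wrist0.png

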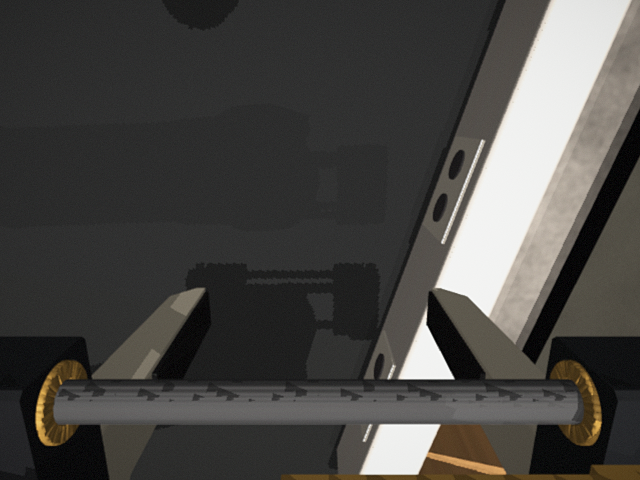

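The things that could be taken for the detector, in scene0 pixels:
- Aluminium carriage with black housing and grey tube, in the tray: (440,325).
- Slit carriage: (383,280).
- Red look-alike: (337,418).
- Green look-alike: (527,292).

I choose the one at (440,325). In side0 it is at (297,208), and the channel's open end is at about (292,312). Next are close crops and measurements.

```bash
python3 - <<'E'
from h import *
a=load('scene0')['color'][230:430,290:530,::-1]; b=load('side0')['color'][180:340,200:400,::-1]
a2=load('scene0')['color'][150:250,120:340,::-1]
a=cv2.resize(a,(480,400),interpolation=2);b=cv2.resize(b,(800,640)[:2],interpolation=2)
cv2.imwrite('pics/c1.png',a);cv2.imwrite('pics/c2.png',cv2.resize(b,(740,592)));cv2.imwrite('pics/c3.png',cv2.resize(a2,(792,360),interpolation=2))
for t in ['scene0','side0']:
    P=cloud(load(t)); 
    print(t)
    for (u,v) in ([(440,325),(415,327),(455,317),(440,345),(383,290),(222,190),(285,183),(312,186),(255,190)] if t=='scene0' else [(297,208),(300,240),(293,205),(310,206),(395,305),(330,312),(295,310),(361,300)]):
        print((u,v),P[v,u].round(3))
E
```

```text
scene0
(440, 325) [0.532 0.289 0.079]
(415, 327) [0.557 0.264 0.065]
(455, 317) [0.491 0.284 0.068]
(440, 345) [0.527 0.295 0.035]
(383, 290) [0.521 0.144 0.03 ]
(222, 190) [ 0.666 -0.248  0.091]
(285, 183) [ 0.51  -0.25   0.062]
(312, 186) [ 0.475 -0.182  0.077]
(255, 190) [ 0.601 -0.218  0.087]
side0
(297, 208) [0.507 0.258 0.048]
(300, 240) [0.504 0.112 0.034]
(293, 205) [0.497 0.258 0.058]
(310, 206) [0.541 0.245 0.059]
(395, 305) [ 0.661 -0.265  0.095]
(330, 312) [ 0.536 -0.256  0.083]
(295, 310) [ 0.468 -0.244  0.084]
(361, 300) [ 0.599 -0.238  0.092]
```

View pics/c1.png

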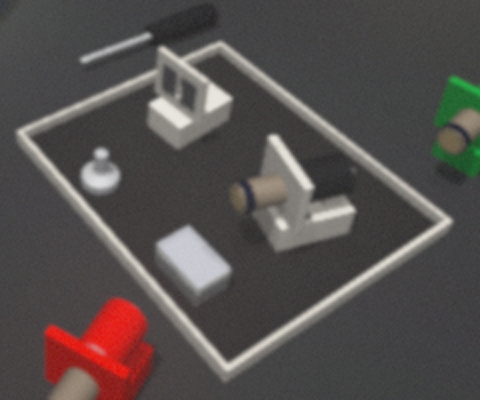

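View pics/c2.png

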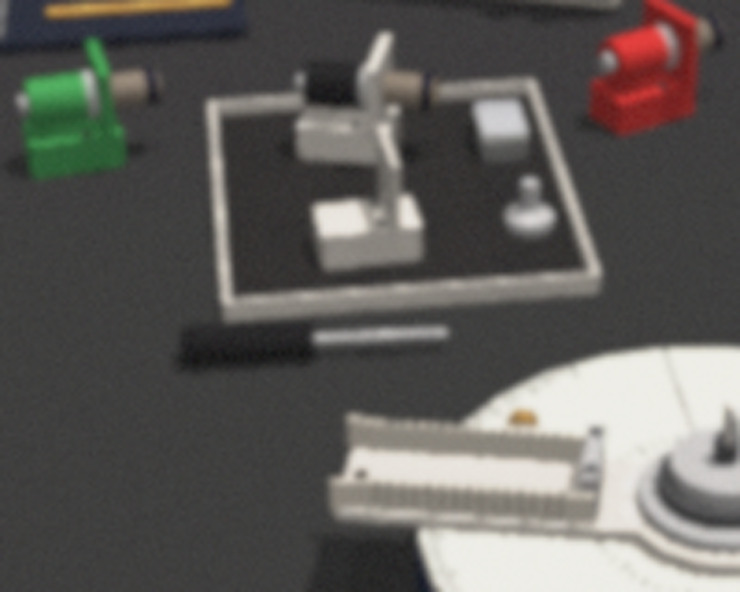

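View pics/c3.png

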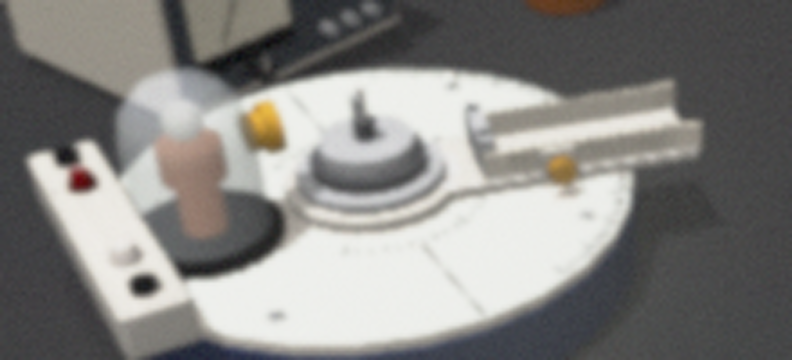

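The crops confirm it: aluminium foot and plate, black housing, grey tube with its window towards about +x, in the tray. The channel's open end also points to about -x. Next I'll fit coarse poses from the depth images.

```bash
python3 - <<'E'
from h import *
for t in ['scene0','side0']:
    f=load(t);P=cloud(f).reshape(-1,3);C=f['color'].reshape(-1,3).astype(int)
    m=(abs(P[:,0]-.515)<.075)&(abs(P[:,1]-.275)<.075)&(P[:,2]>.012)
    print(t,m.sum())
    for lo,hi in [(.012,.027),(.03,.045),(.045,.06),(.06,.075),(.075,.09)]:
        q=P[m&(P[:,2]>lo)&(P[:,2]<hi)]
        if len(q)>5:
            r=cv2.minAreaRect((q[:,:2]*1000).astype(np.float32)); print(lo,len(q),r)
    dark=m&(C.max(1)<60)&(P[:,2]>.04); q=P[dark]; print('dark',len(q),q.mean(0),cv2.minAreaRect((q[:,:2]*1000).astype(np.float32)))
    m=(P[:,0]>.42)&(P[:,0]<.62)&(abs(P[:,1]+.24)<.06)&(P[:,2]>.05)
    for lo,hi in [(.055,.07),(.076,.09),(.087,.1)]:
        q=P[m&(P[:,2]>lo)&(P[:,2]<hi)]
        if len(q)>5: print('ch',lo,len(q),q.mean(0),cv2.minAreaRect((q[:,:2]*1000).astype(np.float32)))
    m=(P[:,0]>.5)&(P[:,0]<.85)&(abs(P[:,1]+.27)<.2)&(P[:,2]>.11)&(P[:,2]<.3)
    q=P[m];print('dome',len(q),q.min(0) if len(q) else 0,q.max(0) if len(q) else 0)
E
```

```text
scene0 2312
0.012 476 ((515.5250854492188, 296.95477294921875), (149.30825805664062, 98.54705047607422), 0.7749693989753723)
0.03 328 ((516.5382080078125, 276.1418151855469), (50.096492767333984, 99.32696533203125), 47.02764892578125)
0.045 327 ((523.8925170898438, 275.10028076171875), (57.311920166015625, 91.06903839111328), 34.93287658691406)
0.06 845 ((514.9843139648438, 270.721923828125), (58.5274543762207, 101.62772369384766), 59.01908493041992)
0.075 266 ((521.7708129882812, 267.0320739746094), (60.44320297241211, 9.591343879699707), 74.03742980957031)
dark 426 [0.49182145 0.28214846 0.06607145] ((514.7637329101562, 270.75146484375), (31.694704055786133, 94.37897491455078), 76.33627319335938)
ch 0.055 821 [ 0.54478255 -0.22347711  0.06335329] ((537.3518676757812, -237.7918701171875), (118.19114685058594, 164.934814453125), 88.0279541015625)
ch 0.076 377 [ 0.54092349 -0.22009527  0.07983134] ((533.1435546875, -215.76902770996094), (81.15515899658203, 143.81777954101562), 77.24844360351562)
ch 0.087 62 [ 0.5969548  -0.23763404  0.09096481] ((596.2645263671875, -239.4148712158203)
[... 678 characters left out ...]
71191406)
dark 164 [0.49090222 0.26306437 0.06435168] ((512.490966796875, 257.26092529296875), (32.41407775878906, 92.33441925048828), 63.58967590332031)
ch 0.055 1820 [ 0.54910888 -0.24842052  0.06244917] ((539.7142333984375, -241.15464782714844), (160.47708129882812, 117.90571594238281), 0.14913953840732574)
ch 0.076 598 [ 0.53373026 -0.22763938  0.08087147] ((535.1641235351562, -218.048583984375), (82.7338638305664, 142.24349975585938), 77.24141693115234)
ch 0.087 92 [ 0.59636083 -0.2466377   0.09304744] ((597.0267944335938, -242.9027557373047), (52.197471618652344, 9.964607238769531), 77.18745422363281)
dome 1396 [ 0.66259748 -0.29733947  0.11003607] [ 0.80625714 -0.22797095  0.1652132 ]
```

Coarse fits:
- **Detector:** plate at (0.522, 0.267), 60 × 10 mm as specified, yaw about -16°. The housing centre comes out near (0.494, 0.275).
- **Stop:** 50 × 10 mm top at (0.5965, -0.241), yaw about -13°.

I'll travel round with the tool x axis pointing backwards (yaw about 164°), which keeps the last joint well inside its range.

Call:
jog_arm:
  moves:
    - [[0.5, 0.5, 0], 0.4]
    - [[1, 1, 0], 0.8]
    - [[1, 1, 0], 1]
    - [[1, 1, 0], 1]
    - [[1, 1, 0], 1]
    - [[1, 1, 0], 1]
    - [[1, 1, 0], 1]
  gripper: 1

```text
time_s: 0.85
tool_pos: [0.4109, -0.4902, 0.3022]
tcp_rot: [[0.469, 0.883, 0.001], [0.883, -0.469, 0.003], [0.003, -0.0, -1.0]]
ft_force: [-0.9, -0.1, 0.1]
gripper_width: 0.093
```

Call:
jog_arm:
  moves:
    - [[0.7, 1, 0], 1]
    - [[0.7, 1, 0], 1]
    - [[0.7, 1, 0], 1]
    - [[0.7, 1, 0], 1]
    - [[0.7, 1, 0], 1]
    - [[0.7, 1, 0], 1]

```text
time_s: 1.45
tool_pos: [0.5547, -0.2837, 0.3025]
tcp_rot: [[-0.306, 0.952, 0.002], [0.952, 0.306, 0.006], [0.005, 0.003, -1.0]]
ft_force: [-0.8, 0.4, 0.3]
gripper_width: 0.0924
```

Call:
jog_arm:
  moves:
    - [[0, 1, 0], 1]
    - [[0, 1, 0], 1]
    - [[0, 1, 0], 1]
    - [[0, 1, 0], 1]
    - [[0, 1, 0], 1]
    - [[0, 1, 0], 1]

```text
time_s: 2.05
tool_pos: [0.5547, -0.082, 0.3026]
tcp_rot: [[-0.893, 0.45, -0.003], [0.45, 0.893, 0.006], [0.005, 0.004, -1.0]]
ft_force: [-0.2, -0.3, -0.5]
gripper_width: 0.0925
```

Call:
jog_arm:
  moves:
    - [[-0.15, 1, 0], 0.24]
    - [[-0.15, 1, 0], 0.24]
    - [[-0.15, 1, 0], 0.24]
    - [[-0.15, 1, 0], 0.24]
    - [[-0.15, 1, 0], 0.24]
    - [[-0.15, 1, 0], 0.24]

```text
time_s: 2.65
tool_pos: [0.5246, 0.1187, 0.3025]
tcp_rot: [[-0.962, 0.272, -0.004], [0.272, 0.962, 0.005], [0.005, 0.003, -1.0]]
ft_force: [-0.4, -0.2, 0.0]
gripper_width: 0.0932
```

Call:
jog_arm:
  moves:
    - [[-0.1, 0.75, 0], 0]
    - [[-0.1, 0.75, 0], 0]
    - [[-0.1, 0.75, 0], 0]
    - [[-0.1, 0.75, 0], 0]
    - [[-0.1, 0.75, 0], 0]
    - [[-0.1, 0.75, 0], 0]

```text
time_s: 3.25
tool_pos: [0.5057, 0.2659, 0.302]
tcp_rot: [[-0.961, 0.275, -0.004], [0.275, 0.961, 0.003], [0.005, 0.001, -1.0]]
ft_force: [-0.3, -0.6, -0.9]
gripper_width: 0.0927
```

```bash
python3 - <<'E'
from h import *
f=grab('wrist','w1'); print(robot.state()['tool_pos'])
E
```

```text
[0.50568642 0.2658267  0.30207868]
```

View pics/w1.png

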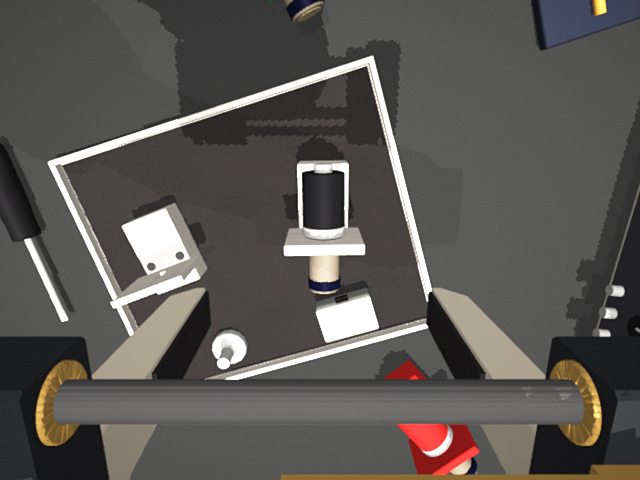

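w1 shows the detector from above: housing at (323,200), plate at (323,242), tube end at (323,285). It is squared up with the jaws, and the crystal box is at (347,315), clear of the tube. Now the exact fit.

```bash
python3 - <<'E'
from h import *
f=load('w1');P=cloud(f);C=f['color'].astype(int)
def fit(n,m):
    q=P[m];r=cv2.minAreaRect((q[:,:2]*1000).astype(np.float32));print(n,len(q),np.round(q.mean(0),4),r)
box=np.zeros((480,640),bool);box[150:300,270:380]=1
z=P[...,2]
fit('plate',box&(z>.078)&(z<.087))
fit('foot',box&(z>.02)&(z<.032))
d=box&(C.max(2)<70)&(z>.055);d[228:]=0;fit('house',d)
t=box&(z>.055);t[:256]=0;fit('tube',t);print(z[235:250,323].round(4),z[200,300:345:4].round(4))
print(robot.state()['tcp_rot'])
E
```

```text
plate 970 [0.5216 0.2677 0.0849] ((522.2919921875, 267.2951354980469), (59.39009475708008, 8.406859397888184), 75.23539733886719)
foot 520 [0.5054 0.2778 0.0292] ((528.5478515625, 272.0475158691406), (50.51443862915039, 131.85890197753906), 84.68953704833984)
house 2249 [0.4891 0.2761 0.0696] ((490.247802734375, 275.6241760253906), (31.31195831298828, 41.44164276123047), 74.70188903808594)
tube 1128 [0.5478 0.2606 0.066 ] ((547.8839721679688, 260.92083740234375), (25.597692489624023, 32.38823699951172), 73.7706527709961)
[0.0722 0.0723 0.0744 0.074  0.0743 0.0729 0.0739 0.0766 0.0803 0.0843
 0.0857 0.0855 0.086  0.085  0.0851] [0.0333 0.0643 0.0677 0.069  0.0708 0.0723 0.0714 0.0714 0.0718 0.0704
 0.0668 0.0615]
[[-0.96115414  0.2759798  -0.00422739]
 [ 0.2759695   0.96116213  0.00286217]
 [ 0.00485311  0.00158436 -0.99998697]]
```

The sizes agree: plate 59 × 8 mm, tube 25.6 mm, and top heights about 2.5 mm up, which fits the tray floor. Yaw is about -15° and the housing centre is (0.494, 0.275). I'll descend with TCP z at 0.121, then grip.

Call:
jog_arm:
  moves:
    - [[-0.058, 0.046, 0], 0.022]
    - [[-0.058, 0.046, 0], 0.022]
    - [[-0.058, 0.046, -0.2], 0.022]
    - [[-0.058, 0.046, -0.4], 0.022]
    - [[-0.058, 0.046, -0.55], 0.022]
    - [[-0.058, 0.046, -0.7], 0.022]
    - [[-0.058, 0.046, -0.8], 0.022]
    - [[-0.058, 0.046, -0.86], 0.022]
    - [[-0.058, 0.046, -0.905], 0.022]
    - [[-0.058, 0.046, -0.905], 0.022]
    - [[-0.058, 0.046, -0.905], 0.022]
    - [[-0.058, 0.046, -0.905], 0.022]

```text
time_s: 4.5
tool_pos: [0.4945, 0.2752, 0.122]
tcp_rot: [[-0.966, 0.259, -0.003], [0.259, 0.966, 0.004], [0.004, 0.003, -1.0]]
ft_force: [-0.8, -0.8, -0.4]
gripper_width: 0.0929
```

```bash
python3 - <<'E'
from h import *
f=grab('wrist','w2'); grab('side','s2');s=robot.state();print(s['tool_pos'],s['ft_force'])
cv2.imwrite('pics/s2c.png',cv2.resize(load('s2')['color'][150:290,200:400,::-1],(800,560),interpolation=2))
E
```

```text
[0.49442016 0.27512605 0.12187253] [0.36219802 0.48542273 0.0044515 ]
```

View pics/w2.png

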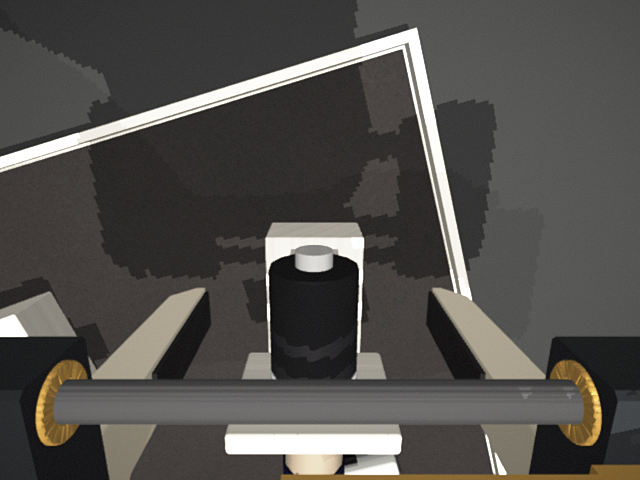

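w2 shows the housing at (314,310), centred between the pads at (205,300) and (430,300). Close and lift.

Call:
jog_arm:
  moves:
    - [[0, 0, 0], 0]
    - [[0, 0, 0], 0]
    - [[0, 0, 0], 0]
    - [[0, 0, 0], 0]
    - [[0, 0, 0], 0]
    - [[0, 0, 0], 0]
    - [[0, 0, 0], 0]
    - [[0, 0, 0], 0]
    - [[0, 0, 0], 0]
    - [[0, 0, 0], 0]
  gripper: 0
  newtons: 40

```text
time_s: 5.6
tool_pos: [0.4943, 0.275, 0.1218]
tcp_rot: [[-0.966, 0.26, -0.003], [0.26, 0.966, 0.003], [0.004, 0.002, -1.0]]
ft_force: [-0.3, -1.2, 0.1]
gripper_width: 0.0337
```

Call:
jog_arm:
  moves:
    - [[0, 0, 0.05], 0]
    - [[0, 0, 0.1], 0]
    - [[0, 0, 0.25], 0]
    - [[0, 0, 0.4], 0]
    - [[0, 0, 0.6], 0]
    - [[0, 0, 0.8], 0]
    - [[0, 0, 0.8], 0]
    - [[0, 0, 0.8], 0]

```text
time_s: 6.4
tool_pos: [0.4944, 0.2747, 0.2829]
tcp_rot: [[-0.966, 0.26, -0.001], [0.26, 0.966, 0.004], [0.002, 0.003, -1.0]]
ft_force: [0.0, -0.5, -3.7]
gripper_width: 0.0331
```

```bash
python3 - <<'E'
from h import *
f=grab('wrist','w3'); s=robot.state();print(s['tool_pos'],s['ft_force'],s['gripper_width'])
E
```

```text
[0.49407905 0.27427755 0.28168129] [-0.90858453 -0.22654444 -3.563389  ] 0.03318174571030092
```

View pics/w3.png

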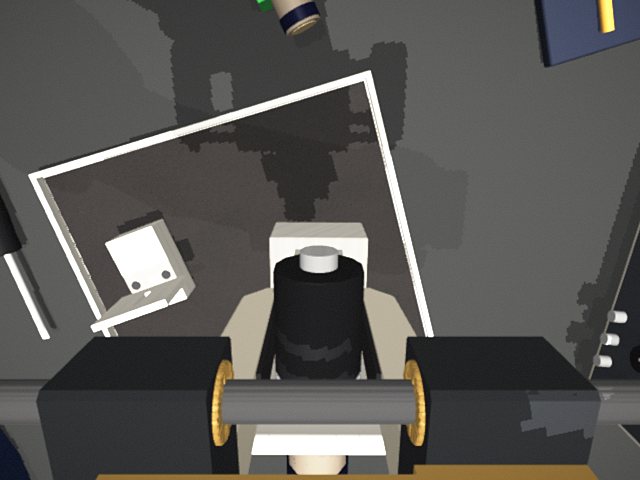

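It is held: opening 33 mm, weight about 3.6 N. Next I'll move high over the diffractometer, a bit past the stop, so the wrist camera can see the channel.

Call:
jog_arm:
  moves:
    - [[0, -0.1, 0.1], 0.01]
    - [[0.1, -0.3, 0.3], 0.03]
    - [[0.2, -0.5, 0.4], 0.04]
    - [[0.3, -0.7, 0.4], 0.04]
    - [[0.35, -0.9, 0.4], 0.04]
    - [[0.4, -1, 0.4], 0.04]
    - [[0.4, -1, 0.4], 0.04]

```text
time_s: 7.15
tool_pos: [0.5749, 0.0695, 0.3594]
tcp_rot: [[-0.972, 0.236, -0.007], [0.236, 0.972, 0.0], [0.007, -0.001, -1.0]]
ft_force: [-0.7, 0.0, -3.3]
gripper_width: 0.0328
```

Call:
jog_arm:
  moves:
    - [[0.1, -0.2, 0], 0]
    - [[0.2, -0.4, 0], 0]
    - [[0.3, -0.6, 0], 0]
    - [[0.4, -0.8, 0], 0]
    - [[0.4, -1, 0], 0]
    - [[0.4, -1, 0], 0]

```text
time_s: 7.75
tool_pos: [0.6545, -0.1372, 0.3562]
tcp_rot: [[-0.97, 0.243, -0.011], [0.243, 0.97, -0.002], [0.01, -0.005, -1.0]]
ft_force: [-0.7, 0.5, -3.7]
gripper_width: 0.0334
```

Call:
jog_arm:
  moves:
    - [[0, -0.2, 0], 0]
    - [[0, -0.4, 0], 0]
    - [[0, -0.55, 0], 0]
    - [[0, -0.65, 0], 0]
    - [[0, -0.65, 0], 0]
    - [[0, -0.65, 0], 0]

```text
time_s: 8.35
tool_pos: [0.6545, -0.2656, 0.3554]
tcp_rot: [[-0.97, 0.242, -0.012], [0.242, 0.97, -0.0], [0.012, -0.003, -1.0]]
ft_force: [0.3, 0.9, -3.8]
gripper_width: 0.033
```

```bash
python3 - <<'E'
from h import *
f=grab('wrist','w4'); s=robot.state();print(s['tool_pos'],s['ft_force'],s['tcp_rot'],s['gripper_width'])
E
```

```text
[ 0.65477041 -0.26479993  0.35580602] [-0.27934787 -0.31555626 -2.6431606 ] [[-9.70613893e-01  2.40363202e-01 -1.15845754e-02]
 [ 2.40382544e-01  9.70678191e-01 -2.86485882e-04]
 [ 1.11760340e-02 -3.06279688e-03 -9.99932856e-01]] 0.03296904748714806
```

View pics/w4.png

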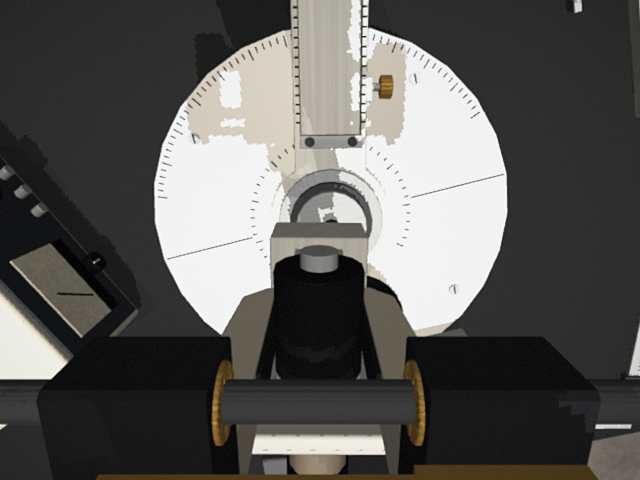

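w4 shows the stop at (333,142), the walls at columns 296 and 364, and the thumbscrew at (386,87). Everything is clear. I'll fit these, and the held foot's pose relative to the tool.

```bash
python3 - <<'E'
from h import *
f=load('w4');P=cloud(f);z=P[...,2];C=f['color'].astype(int)
def fit(n,m):
    q=P[m];r=cv2.minAreaRect((q[:,:2]*1000).astype(np.float32));print(n,len(q),np.round(q.mean(0),4),np.round(cv2.boxPoints(r),1).tolist(),np.round(r[1],1),round(r[2],2))
b=np.zeros_like(z,bool);b[125:155,285:380]=1
fit('stop',b&(z>.086)&(z<.1))
b[:]=0;b[0:135,280:380]=1
bed=b&(z>.058)&(z<.07);bb=bed.copy();bb[:,:306]=0;bb[:,357:]=0;print('bed z',np.median(z[bb]),np.percentile(z[bb],[5,95]))
w=b&(z>.076)&(z<.09)
for n,cols in (('wl',slice(280,330)),('wr',slice(330,380))):
    m=np.zeros_like(w);m[:,cols]=w[:,cols];q=P[m];print(n,len(q),np.median(q[:,2]));
    vx,vy,x0,y0=cv2.fitLine((q[:,:2]*1000).astype(np.float32),cv2.DIST_HUBER,0,.01,.01).ravel()
    print('yaw',np.degrees(np.arctan(vy/vx)),'y at x=520',y0+(520-x0)*vy/vx, np.ptp(q[:,0]))
    fit(n,m)
# held detector
b[:]=0;b[215:300,260:380]=1
for r in range(215,270,6): 
  print(r,P[r,300].round(4),P[r,320].round(4),P[r,340].round(4),C[r,320])
E
```

```text
stop 817 [ 0.5973 -0.2403  0.0921] [[587.0999755859375, -263.6000061035156], [597.0, -265.79998779296875], [607.7999877929688, -217.3000030517578], [597.9000244140625, -215.10000610351562]] [49.7 10.1] 77.42
bed z 0.06400521055511765 [0.06270661 0.06532149]
wl 574 0.08204160619747836
yaw -13.232279 y at x=520 -249.3201 0.09612681499777531
wl 574 [ 0.5358 -0.253   0.0818] [[488.8999938964844, -244.0], [585.0999755859375, -266.6000061035156], [585.9000244140625, -263.29998779296875], [489.70001220703125, -240.6999969482422]] [ 3.4 98.8] 76.77
wr 819 0.08168270890013024
yaw -12.73921 y at x=520 -194.93237 0.0964105882246995
wr 819 [ 0.5527 -0.2017  0.0814] [[502.0, -192.39999389648438], [597.9000244140625, -215.10000610351562], [601.2000122070312, -201.0], [505.29998779296875, -178.39999389648438]] [14.5 98.6] 76.74
215 [ 0.6492 -0.2794  0.0916] [ 0.6531 -0.2632  0.0921] [ 0.657  -0.247   0.0927] [236 235 233]
221 [ 0.6542 -0.2808  0.0912] [ 0.6582 -0.2645  0.0916] [ 0.6622 -0.2482  0.0917] [172 171 167]
227 [ 0.6238 -0.2656  0.2486] [ 0.6262 -0.2567  0.2475] [ 0.6283 -0.2477  0.2481] [95 91 86]
233 [ 0.6239 -0.2651  0.2596] [ 0.6262 -0.2567  0.2585] [ 0.6285 -0.2482  0.258 ] [98 92 86]
239 [ 0.6247 -0.265   0.2667] [ 0.6269 -0.2569  0.2659] [ 0.6287 -0.2487  0.2669] [169 165 154]
245 [ 0.6273 -0.2657  0.2664] [ 0.6243 -0.2563  0.2844] [ 0.632  -0.2494  0.2643] [93 92 87]
251 [ 0.6228 -0.2634  0.2912] [ 0.6248 -0.2564  0.2905] [ 0.6333 -0.2499  0.2684] [72 74 71]
257 [ 0.6255 -0.2641  0.2897] [ 0.625  -0.2565  0.2969] [ 0.6323 -0.2502  0.2796] [135 132 132]
263 [ 0.6283 -0.265   0.2878] [ 0.6272 -0.257   0.2966] [ 0.6324 -0.2505  0.2865] [133 134 130]
269 [ 0.6288 -0.2649  0.2932] [ 0.6295 -0.2576  0.2964] [ 0.6326 -0.2508  0.2925] [136 135 132]
```

The stop measures 50 × 10 mm and the bed is at 64.0 mm, as specified. The channel yaw is about -13°, and the stop face is at (0.5926, -0.2393). I'll go over the channel with about a 25 mm gap to the stop, then come down to just above the walls.

Call:
jog_arm:
  moves:
    - [[-0.15, 0.05, 0], 0.01]
    - [[-0.35, 0.11, 0], 0.02]
    - [[-0.52, 0.165, 0], 0.02]
    - [[-0.62, 0.196, 0], 0.02]
    - [[-0.62, 0.196, -0.1], 0.02]
    - [[-0.62, 0.196, -0.25], 0.02]
    - [[-0.62, 0.196, -0.4], 0.02]
    - [[-0.62, 0.196, -0.52], 0.02]
    - [[-0.62, 0.196, -0.6], 0.02]
    - [[-0.62, 0.196, -0.66], 0.02]
    - [[-0.62, 0.196, -0.66], 0.02]
    - [[-0.62, 0.196, -0.66], 0.02]

```text
time_s: 9.6
tool_pos: [0.5313, -0.2252, 0.2244]
tcp_rot: [[-0.974, 0.224, -0.011], [0.224, 0.974, -0.001], [0.01, -0.003, -1.0]]
ft_force: [0.7, 1.4, -2.5]
gripper_width: 0.0333
```

```bash
python3 - <<'E'
from h import *
f=grab('wrist','w5');g=grab('scene','sc5');g=grab('side','s5'); s=robot.state();print(s['tool_pos'],s['ft_force'],s['tcp_rot'],s['gripper_width'])
a=cv2.resize(load('sc5')['color'][110:250,140:340,::-1],(400,280),interpolation=2)
b=cv2.resize(load('s5')['color'][210:350,240:440,::-1],(400,280),interpolation=2)
cv2.imwrite('pics/m5.png',np.hstack([a,b]))
E
```

```text
[ 0.53122317 -0.22564845  0.22481053] [-0.50079172 -0.99309428 -2.65385742] [[-0.97425528  0.22522158 -0.01009369]
 [ 0.22524353  0.9743019  -0.00107813]
 [ 0.00959148 -0.00332391 -0.99994848]] 0.03324603944605532
```

View pics/w5.png

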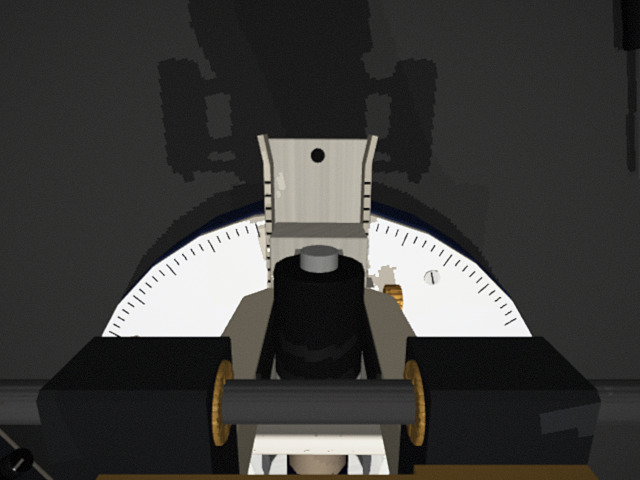

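View pics/m5.png

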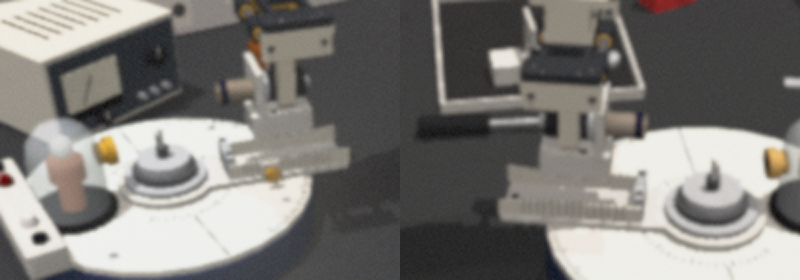

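The foot, at (319,228) in w5, lines up with the channel's centre hole at (318,155). Scene and side agree that it sits over the channel, short of the stop. I'll lower it gently.

Call:
jog_arm:
  moves:
    - [[0, 0, -0.04], 0]
    - [[0, 0, -0.08], 0]
    - [[0, 0, -0.12], 0]
    - [[0, 0, -0.15], 0]
    - [[0, 0, -0.17], 0]
    - [[0, 0, -0.18], 0]
    - [[0, 0, -0.18], 0]
    - [[0, 0, -0.18], 0]

```text
time_s: 10.55
tool_pos: [0.5313, -0.2256, 0.1889]
tcp_rot: [[-0.974, 0.225, -0.01], [0.225, 0.974, -0.001], [0.009, -0.003, -1.0]]
ft_force: [0.4, 0.5, -2.9]
gripper_width: 0.033
```

Call:
jog_arm:
  moves:
    - [[0, 0, -0.007], 0]
    - [[0, 0, -0.013], 0]
    - [[0, 0, -0.018], 0]
    - [[0, 0, -0.02], 0]
    - [[0, 0, -0.02], 0]

```text
time_s: 11.05
tool_pos: [0.5313, -0.2256, 0.1849]
tcp_rot: [[-0.974, 0.225, -0.01], [0.225, 0.974, -0.001], [0.009, -0.003, -1.0]]
ft_force: [-1.3, 0.1, -3.9]
gripper_width: 0.0331
```

Call:
jog_arm:
  moves:
    - [[0, 0, -0.003], 0]
    - [[0, 0, -0.005], 0]
    - [[0, 0, -0.005], 0]
    - [[0, 0, -0.005], 0]

```text
time_s: 11.45
tool_pos: [0.5313, -0.2256, 0.1839]
tcp_rot: [[-0.974, 0.225, -0.01], [0.225, 0.974, -0.001], [0.009, -0.003, -1.0]]
ft_force: [-0.1, 0.3, -3.8]
gripper_width: 0.0333
```

```bash
python3 - <<'E'
from h import *
F=[]
for i in range(3):
    f=grab('wrist','w6'); F.append(robot.state()['ft_force'])
print(np.mean(F,0),np.std(F,0),robot.state()['tool_pos'],robot.state()['torque'])
E
```

```text
[-3.04561895e-03  2.36567970e-01 -3.06743927e+00] [0.23163032 0.135483   0.3084301 ] [ 0.53133717 -0.22560795  0.18392095] [ 0.03726118 -0.19312373 -0.00264116]
```

View pics/w6.png

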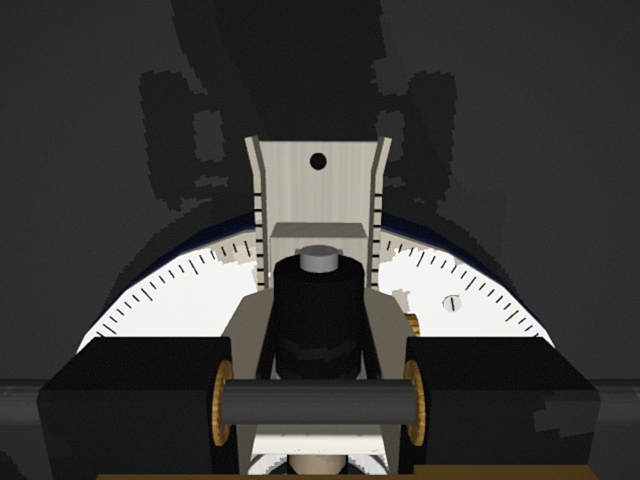

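The foot is inside the walls and centred, but still carried (about -3.4 N). I'll lower it in half-millimetre steps until it seats.

Call:
jog_arm:
  moves:
    - [[0, 0, -0.003], 0]
    - [[0, 0, -0.003], 0]
    - [[0, 0, -0.003], 0]

```text
time_s: 11.9
tool_pos: [0.5313, -0.2256, 0.1833]
tcp_rot: [[-0.974, 0.225, -0.01], [0.225, 0.974, -0.001], [0.009, -0.003, -1.0]]
ft_force: [0.6, 0.1, -3.4]
gripper_width: 0.0333
```

Call:
jog_arm:
  moves:
    - [[0, 0, -0.003], 0]
    - [[0, 0, -0.003], 0]
    - [[0, 0, -0.003], 0]

```text
time_s: 12.2
tool_pos: [0.5313, -0.2256, 0.1827]
tcp_rot: [[-0.974, 0.225, -0.01], [0.225, 0.974, -0.001], [0.009, -0.003, -1.0]]
ft_force: [0.3, 0.4, -3.5]
gripper_width: 0.0331
```

Call:
jog_arm:
  moves:
    - [[0, 0, -0.003], 0]
    - [[0, 0, -0.003], 0]
    - [[0, 0, -0.003], 0]

```text
time_s: 12.5
tool_pos: [0.5314, -0.2256, 0.1821]
tcp_rot: [[-0.974, 0.225, -0.01], [0.225, 0.974, -0.001], [0.009, -0.003, -1.0]]
ft_force: [-0.2, -0.3, -1.9]
gripper_width: 0.0332
```

Call:
jog_arm:
  moves:
    - [[0, 0, -0.003], 0]
    - [[0, 0, -0.003], 0]
    - [[0, 0, -0.003], 0]

```text
time_s: 12.8
tool_pos: [0.5315, -0.2256, 0.1818]
tcp_rot: [[-0.974, 0.225, -0.009], [0.225, 0.974, -0.001], [0.009, -0.003, -1.0]]
ft_force: [-2.0, -1.1, 3.8]
gripper_width: 0.0333
```

```bash
python3 - <<'E'
from h import *
F=[]
for i in range(4):
    f=grab('wrist','w7'); F.append(robot.state()['ft_force'])
s=robot.state();print(np.mean(F,0),np.std(F,0),s['tool_pos'],s['torque'],s['tcp_rot'][:,2])
E
```

```text
[-1.46683612 -0.07649112  5.00378314] [0.46890866 0.47754201 0.54981839] [ 0.53152524 -0.2256515   0.18180855] [0.11951326 0.21015667 0.06868004] [-0.00942374 -0.00138406 -0.99995464]
```

Seated: the force rises to +5 N on the bed. I'll ease the downward load slightly and slide along (0.974, -0.225). The gap is about 25 mm, so 16 mm first.

Call:
jog_arm:
  moves:
    - [[0, 0, 0.001], 0]
    - [[0.01, -0.0022, 0.001], 0]
    - [[0.02, -0.0045, 0.001], 0]
    - [[0.03, -0.0067, 0.001], 0]
    - [[0.04, -0.009, 0.001], 0]
    - [[0.05, -0.0112, 0.001], 0]
    - [[0.06, -0.0135, 0.001], 0]
    - [[0.07, -0.016, 0.001], 0]
    - [[0.078, -0.018, 0.001], 0]
    - [[0.078, -0.018, 0.001], 0]

```text
time_s: 14.0
tool_pos: [0.5474, -0.2293, 0.1819]
tcp_rot: [[-0.974, 0.225, -0.009], [0.225, 0.974, -0.001], [0.009, -0.003, -1.0]]
ft_force: [-0.1, -0.2, -1.4]
gripper_width: 0.0332
```

```bash
python3 - <<'E'
from h import *
F=[]
for i in range(3):
    f=grab('wrist','w8'); F.append(robot.state()['ft_force'])
g=grab('scene','sc8')
s=robot.state();print(np.mean(F,0),np.std(F,0),s['tool_pos'],s['tcp_rot'])
f=load('w8');P=cloud(f)
d=np.array([.9744,-.225,0]);n=np.array([.225,.9744,0]);S=np.array([.5926,-.2393,0])
for r in range(218,245,4): print(r,[( round(float((P[r,c]-S)@d*1e3),1),round(float((P[r,c]-S)@n*1e3),1),round(float(P[r,c,2]*1e3),1)) for c in (280,300,320,340,360)])
cv2.imwrite('pics/m8.png',cv2.resize(load('sc8')['color'][110:250,140:340,::-1],(800,560),interpolation=2))
E
```

```text
[ 0.30324224 -0.1003806  -1.87971535] [0.42037599 0.47745931 0.21817008] [ 0.54712856 -0.22924979  0.18196378] [[-0.97427454  0.22516977 -0.00936431]
 [ 0.22519168  0.97431356 -0.00134188]
 [ 0.00882162 -0.00341613 -0.99995525]]
218 [(-78.2, -17.9, 66.0), (-77.8, -8.4, 64.0), (-77.7, 1.3, 63.5), (-77.7, 11.0, 63.8), (-77.8, 20.7, 64.0)]
222 [(-75.8, -18.1, 63.9), (-76.1, -8.3, 65.5), (-75.6, 1.3, 63.2), (-75.8, 11.0, 63.9), (-76.0, 20.6, 65.0)]
226 [(-75.8, -17.4, 72.4), (-75.5, -8.1, 70.8), (-75.5, 1.3, 70.8), (-75.3, 10.7, 70.2), (-75.3, 20.2, 70.2)]
230 [(-75.7, -16.8, 79.4), (-75.3, -7.8, 78.0), (-75.6, 1.3, 79.1), (-75.5, 10.3, 78.6), (-75.4, 19.4, 78.0)]
234 [(-75.8, -16.1, 86.8), (-75.4, -7.5, 85.3), (-75.6, 1.3, 85.9), (-75.3, 10.1, 84.8), (-75.3, 18.8, 84.9)]
238 [(-75.7, -15.5, 92.9), (-75.2, -7.2, 91.2), (-75.7, 1.3, 93.0), (-75.4, 9.7, 91.8), (-75.4, 18.2, 91.8)]
242 [(-73.5, -15.7, 91.6), (-73.9, -7.2, 92.6), (-74.0, 1.3, 93.1), (-74.0, 9.7, 93.0), (-73.6, 18.2, 91.8)]
```

View pics/m8.png

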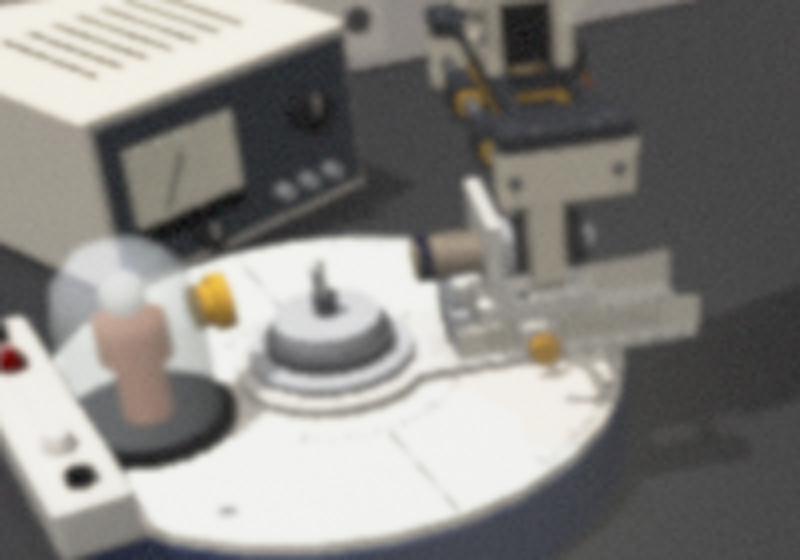

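View pics/w8.png

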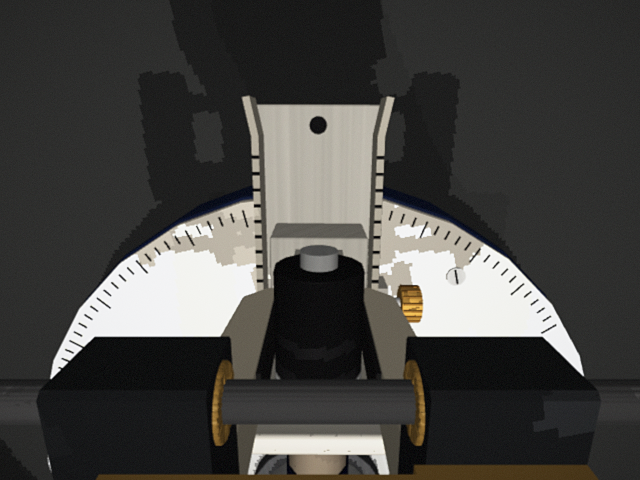

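The rear face of the foot is at -75.5 mm and flat to within 0.3 mm, so about 7.5 mm remains to the stop. Friction is near nil and the foot is still on the bed. Advance 5 mm slowly, then in small steps.

Call:
jog_arm:
  moves:
    - [[0.005, -0.0011, -0.0005], 0]
    - [[0.01, -0.0023, -0.0005], 0]
    - [[0.015, -0.0034, -0.0005], 0]
    - [[0.02, -0.0046, -0.0005], 0]
    - [[0.0244, -0.0056, -0.0005], 0]
    - [[0.0244, -0.0056, -0.0005], 0]

```text
time_s: 14.8
tool_pos: [0.5522, -0.2304, 0.1819]
tcp_rot: [[-0.974, 0.225, -0.009], [0.225, 0.974, -0.001], [0.009, -0.003, -1.0]]
ft_force: [0.2, 0.0, 0.3]
gripper_width: 0.0333
```

Call:
jog_arm:
  moves:
    - [[0.0024, -0.0006, 0], 0]
    - [[0.0049, -0.0011, 0], 0]
    - [[0.0049, -0.0011, 0], 0]

```text
time_s: 15.1
tool_pos: [0.5532, -0.2306, 0.1819]
tcp_rot: [[-0.974, 0.225, -0.009], [0.225, 0.974, -0.001], [0.009, -0.003, -1.0]]
ft_force: [0.0, -0.3, -0.4]
gripper_width: 0.0331
```

Call:
jog_arm:
  moves:
    - [[0.0024, -0.0006, 0], 0]
    - [[0.0024, -0.0006, 0], 0]
    - [[0.0024, -0.0006, 0], 0]

```text
time_s: 15.4
tool_pos: [0.5538, -0.2307, 0.1819]
tcp_rot: [[-0.974, 0.225, -0.009], [0.225, 0.974, -0.001], [0.008, -0.003, -1.0]]
ft_force: [-0.6, -0.1, -0.4]
gripper_width: 0.0332
```

Call:
jog_arm:
  moves:
    - [[0.0024, -0.0006, 0], 0]
    - [[0.0024, -0.0006, 0], 0]
    - [[0.0024, -0.0006, 0], 0]

```text
time_s: 15.7
tool_pos: [0.5542, -0.2309, 0.1819]
tcp_rot: [[-0.974, 0.225, -0.009], [0.225, 0.974, -0.001], [0.008, -0.003, -1.0]]
ft_force: [-1.0, 0.5, -0.2]
gripper_width: 0.0332
```

Call:
jog_arm:
  moves:
    - [[0.0024, -0.0006, 0], 0]
    - [[0.0024, -0.0006, 0], 0]
    - [[0.0024, -0.0006, 0], 0]

```text
time_s: 16.0
tool_pos: [0.5543, -0.2309, 0.1819]
tcp_rot: [[-0.974, 0.225, -0.01], [0.225, 0.974, -0.001], [0.009, -0.004, -1.0]]
ft_force: [-3.5, 0.6, 3.5]
gripper_width: 0.0335
```

Call:
jog_arm:
  moves:
    - [[0.0024, -0.0006, 0], 0]
    - [[0.0024, -0.0006, 0], 0]
    - [[0.0024, -0.0006, 0], 0]

```text
time_s: 16.3
tool_pos: [0.5544, -0.231, 0.1819]
tcp_rot: [[-0.974, 0.225, -0.011], [0.225, 0.974, -0.001], [0.01, -0.004, -1.0]]
ft_force: [-4.6, 0.8, 4.5]
gripper_width: 0.0333
```

Contact: the position has stopped and the force is rising at about 9 N per mm. I'll raise the push to around 10–11 N and lighten the downward load slightly.

Call:
jog_arm:
  moves:
    - [[0.003, -0.0007, 0.0005], 0]
    - [[0.004, -0.0009, 0.0008], 0]
    - [[0.005, -0.0011, 0.001], 0]
    - [[0.005, -0.0011, 0.001], 0]
    - [[0.005, -0.0011, 0.001], 0]

```text
time_s: 16.8
tool_pos: [0.5546, -0.231, 0.1819]
tcp_rot: [[-0.974, 0.225, -0.012], [0.225, 0.974, -0.001], [0.012, -0.004, -1.0]]
ft_force: [-7.0, 2.0, 4.4]
gripper_width: 0.0329
```

```bash
python3 - <<'E'
from h import *
F=[]
for i in range(5):
    f=grab('wrist','w9'); F.append(robot.state()['ft_force'])
s=robot.state();F=np.array(F);print(F.mean(0),F.std(0),s['tool_pos'],s['tcp_rot'][:,2],s['time_s'],'push',F@[.974,-.225,0])
E
```

```text
[-6.01857333  1.38039836  4.58815189] [0.40759298 0.33649896 0.53396172] [ 0.55459824 -0.23097274  0.18190555] [-0.0124571  -0.00133357 -0.99992152] 17.05 push [-5.89921175 -5.4331569  -6.37147159 -6.41650361 -6.74305643]
```

Call:
jog_arm:
  moves:
    - [[0.005, -0.0011, 0.001], 0]
    - [[0.006, -0.0014, 0.0015], 0]
    - [[0.007, -0.0016, 0.002], 0]
    - [[0.008, -0.0018, 0.002], 0]
    - [[0.0088, -0.002, 0.002], 0]
    - [[0.0088, -0.002, 0.002], 0]

```text
time_s: 17.65
tool_pos: [0.5549, -0.231, 0.182]
tcp_rot: [[-0.974, 0.225, -0.016], [0.225, 0.974, -0.001], [0.015, -0.005, -1.0]]
ft_force: [-8.3, 2.1, 4.9]
gripper_width: 0.0333
```

```bash
cat > chk.py <<'E'
from h import *
import sys
F=[]
for i in range(5):
    f=grab('wrist','w'+sys.argv[1]); F.append(robot.state()['ft_force'])
s=robot.state();F=np.array(F);print(F.mean(0),F.std(0),s['tool_pos'],s['tcp_rot'][:,2],s['time_s'],s['gripper_width'],'push',F@[.974,-.225,0])
P=cloud(f)
d=np.array([.9744,-.225,0]);n=np.array([.225,.9744,0]);S=np.array([.5926,-.2393,0])
for r in range(222,243,4): print(r,[( round(float((P[r,c]-S)@d*1e3),1),round(float((P[r,c]-S)@n*1e3),1),round(float(P[r,c,2]*1e3),1)) for c in (280,300,320,340,360)])
E
python3 chk.py 10
```

```text
[-8.52520084  2.41668351  5.09871433] [0.29893567 0.65882415 0.30097798] [ 0.55489771 -0.23106979  0.18197623] [-0.01568636 -0.00109386 -0.99987636] 17.9 0.033307248694068134 push [-8.17643534 -9.07330898 -9.0270345  -8.57912051 -9.38059773]
222 [(-68.4, -18.4, 63.3), (-68.7, -8.6, 64.4), (-68.7, 1.1, 64.4), (-68.6, 10.9, 64.1), (-68.6, 20.6, 63.8)]
226 [(-68.5, -17.6, 72.1), (-68.2, -8.3, 70.7), (-68.1, 1.1, 70.5), (-68.2, 10.6, 70.8), (-68.1, 20.0, 70.0)]
230 [(-68.5, -16.9, 80.0), (-68.1, -7.9, 78.2), (-68.1, 1.1, 78.0), (-68.2, 10.2, 78.7), (-68.5, 19.2, 79.6)]
234 [(-68.2, -16.3, 85.8), (-68.2, -7.6, 85.7), (-68.0, 1.1, 85.1), (-68.2, 9.9, 85.6), (-68.1, 18.7, 85.4)]
238 [(-67.9, -15.8, 91.5), (-67.9, -7.3, 91.3), (-67.5, 1.1, 90.0), (-67.9, 9.6, 91.5), (-67.6, 18.2, 90.4)]
242 [(-66.4, -15.8, 92.6), (-66.6, -7.3, 93.3), (-66.3, 1.2, 91.9), (-66.4, 9.6, 92.5), (-66.5, 18.0, 92.6)]
```

The rear face is now at -68.1 mm, so the 68 mm foot has reached the stop, and it is even across its width. The tool has tilted slightly (0.9°), so I'll check the foot's pitch with plane fits of its rear face before and after contact.

```bash
cat > pl.py <<'E'
from h import *
import sys
d=np.array([.9744,-.225,0]);n=np.array([.225,.9744,0]);S=np.array([.5926,-.2393,0])
for t in sys.argv[1:]:
    P=cloud(load(t))-S;
    for rr in [(226,236)]:
        Q=P[rr[0]:rr[1],280:360].reshape(-1,3);x=Q@d*1e3;y=Q@n*1e3;z=Q[:,2]*1e3
        A=np.c_[np.ones_like(y),y,z-78];c,res,_,_=np.linalg.lstsq(A,x,rcond=None)
        k=abs(x-A@c)<1.5;c=np.linalg.lstsq(A[k],x[k],rcond=None)[0]
        print(t,'x',c[0].round(2),'yaw',np.degrees(np.arctan(-c[1])).round(2),'pitch',np.degrees(np.arctan(c[2])).round(2),k.sum())
E
python3 pl.py w6 w7 w8 w9 w10
```

```text
** On entry to DLASCL parameter number  4 had an illegal value
 ** On entry to DLASCL parameter number  4 had an illegal valueTraceback (most recent call last):
  File "pl.py", line 8, in <module>
    A=np.c_[np.ones_like(y),y,z-78];c,res,_,_=np.linalg.lstsq(A,x,rcond=None)
                                              ~~~~~~~~~~~~~~~^^^^^^^^^^^^^^^^
    x, resids, rank, s = _umath_linalg.lstsq(a, b, rcond,
                         ~~~~~~~~~~~~~~~~~~~^^^^^^^^^^^^^
                                             signature=signature)
                                             ^^^^^^^^^^^^^^^^^^^^
    raise LinAlgError("SVD did not converge in Linear Least Squares")
numpy.linalg.LinAlgError: SVD did not converge in Linear Least Squares
```

```bash
sed -i 's/reshape(-1,3);x=/reshape(-1,3);Q=Q[np.isfinite(Q).all(1)];x=/' pl.py; python3 pl.py w6 w7 w8 w9 w10
```

```text
w6 x -92.26 yaw -0.45 pitch 0.42 798
w7 x -91.62 yaw -0.41 pitch -0.26 797
w8 x -75.51 yaw -0.39 pitch -0.2 798
w9 x -68.22 yaw -0.29 pitch -0.12 799
w10 x -68.23 yaw -0.27 pitch 0.12 796
```

Relative to the seated state, the foot has pitched only about 0.3° and the yaw is unchanged, so it is square on the stop. The push at the wrist is about 8.9 N, less roughly 2 N of friction. One small increase, then hold steady.

Call:
jog_arm:
  moves:
    - [[0.009, -0.0021, 0.001], 0]
    - [[0.0095, -0.0022, 0.001], 0]
    - [[0.01, -0.0023, 0.001], 0]
    - [[0.0105, -0.0024, 0.001], 0]
    - [[0.011, -0.0025, 0.001], 0]
    - [[0.011, -0.0025, 0.001], 0]
    - [[0.011, -0.0025, 0.001], 0]
    - [[0.011, -0.0025, 0.001], 0]

```text
time_s: 18.7
tool_pos: [0.5552, -0.2311, 0.1819]
tcp_rot: [[-0.974, 0.225, -0.02], [0.225, 0.974, -0.001], [0.019, -0.005, -1.0]]
ft_force: [-10.5, 2.2, 7.5]
gripper_width: 0.0332
```

```bash
python3 chk.py 11|head -2; python3 pl.py w11
```

```text
[-10.50431535   2.99145882   8.13581658] [0.44724815 0.19505289 0.20195222] [ 0.55517057 -0.23107732  0.18190948] [-1.99655276e-02 -9.17271237e-04 -9.99800248e-01] 18.95 0.03313091297519757 push [-10.53579771 -11.66815201 -10.55765404 -11.18309945 -10.57670374]
222 [(-68.6, -18.4, 63.4), (-69.1, -8.6, 65.6), (-68.5, 1.1, 62.8), (-68.4, 10.9, 62.5), (-68.6, 20.6, 63.0)]
w11 x -68.23 yaw -0.36 pitch -0.09 793
```

The push is 10.9 N at the wrist, about 8 N at the stop after friction, and the foot sits flat (within 0.1° of seated). I'll hold this target for over 2 s on camera calls, which don't reset it, and check the surroundings.

```bash
python3 - <<'E'
from h import *
F=[]
for i in range(42):
    robot.grab_frame('wrist') if i%2 else robot.grab_frame('side'); F.append(robot.state()['ft_force'])
F=np.array(F);p=F@[-.974,.225,0];print('push',[p[i:i+7].mean().round(2) for i in range(0,42,7)],p.min(),p.max(),'fz',[F[i:i+7,2].mean().round(2) for i in range(0,42,7)])
grab('scene','sc12');grab('side','s12');grab('wrist','w12');s=robot.state();print(s['time_s'],s['tool_pos'],s['gripper_width'])
P=cloud(load('w12'));z=P[...,2]
w=(z>.076)&(z<.09);w[:, :230]=0;w[210:]=0;w[:,400:]=0
for nme,c in (('l',slice(230,318)),('r',slice(318,400))):
    m=np.zeros_like(w);m[:,c]=w[:,c];q=P[m];
    q=q[q[:,0]>.487]
    vx,vy,x0,y0=cv2.fitLine((q[:,:2]*1000).astype(np.float32),cv2.DIST_HUBER,0,.01,.01).ravel();print(nme,len(q),np.degrees(np.arctan(vy/vx)),y0+(520-x0)*vy/vx)
a=load('scene0')['color'];b=load('sc12')['color']
cv2.imwrite('pics/m12.png',np.hstack([cv2.resize(b[100:440,60:540,::-1],(480,340)),cv2.resize(cv2.absdiff(a,b)[100:440,60:540],(310,220)).repeat(1,0)[:0+340] if 0 else cv2.copyMakeBorder(cv2.resize(cv2.absdiff(a,b)[100:440,60:540]*2,(310,220)),0,120,0,0,0)]))
E
python3 pl.py w12
```

```text
push [np.float64(10.71), np.float64(10.66), np.float64(10.77), np.float64(10.63), np.float64(10.67), np.float64(10.8)] 9.829465730512153 11.935636859000558 fz [np.float64(7.85), np.float64(8.21), np.float64(7.67), np.float64(7.92), np.float64(7.88), np.float64(8.34)]
21.2 [ 0.55520252 -0.23104357  0.18192169] 0.0326269570626982
l 491 -13.579134 -249.26828
r 743 -13.467031 -195.52916
w12 x -68.24 yaw -0.29 pitch 0.02 799
```

View pics/m12.png

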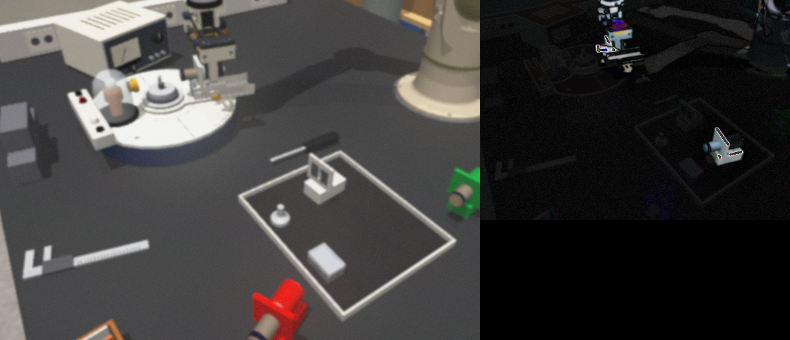

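View pics/s12.png

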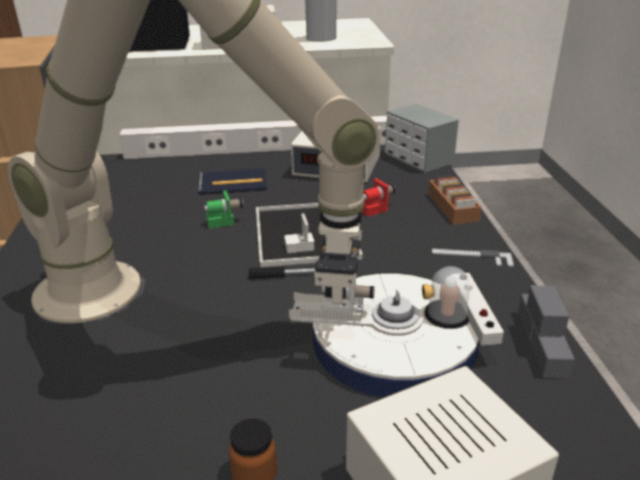

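The push held at 10.6–10.8 N for over 2 s. In m12's difference image only the robot and the detector have changed; the dome, tray items and screwdriver are where they were. The left wall line at x = 520 mm is unchanged (-249.3 both times). Handing in.

```bash
python3 -c "
from cell import robot
print(robot.sign_off())"
```

```text
the job is handed in; nothing more can be done
None
```

The detector is on the arm with its foot flat in the channel and square against the stop, window towards the post. I handed the job in at about 21 s, with the robot still gripping and pushing.

- **Push:** it held at 10.6–10.8 N at the wrist for over 2 s (readings 9.8–11.9 N). The gripper is also pressing down with about 8 N, so I estimate about 8 N reaches the stop after friction. That part is calculated, not measured.
- **Fit:** the rear face of the 68 mm foot sits 68.2 mm from the stop face. The foot is within about 0.3° of its seated pitch, and its yaw changed by only about 0.1° on meeting the stop.
- **Surroundings:** before-and-after pictures show no change to the dome, screwdriver, tray items or the red and green look-alikes.
- **Checks that disagreed:**
  - **Detector arm angle:** the two wall-line fits differ by 0.3–0.7°, over partly different stretches of wall. The left wall's position is unchanged to 0.1 mm. The right wall's moved 0.6 mm, but its first fit was spoiled by the thumbscrew. I take this as fit error, not a swing.
  - **Tool tilt:** the gripper leaned about 1.1° under the push, but the foot did not follow.

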